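# Dial eight price labels on the shop's label printer and start it

## Task

On the label printer, click the black copies dial round clockwise to mark 8, pinching it lightly and without pushing it in as you turn, and let go so that it rests in that click. Then press the dial straight in with closed fingertips, gently, no harder than its spring needs, keep it in for a good second to start the batch, and let it spring back out, still at 8. Leave the other things on the counter where they are.

Things in the scene. Friction and masses are not known exactly. Their poses are not given: they have to be found in the camera images.
- printer: Label printer, beige, 260 mm deep (x) by 200 wide (y), fixed. Origin: centre of its underside; x to its rear, y to its left, z up. Front half: level dark panel 115 mm above the counter, screen left, copies dial right. Rear half: roll housing 148 mm high (its window bulges to 155), starting 71 mm behind the dial's axis.
- dial_axis (a point): Centre of the upright dial at panel height. Black cap, grip 38 mm across, 20 tall, over a skirt 46 across. A push fit, it sits higher or lower on its shaft each time, which is not reported, so feel for it: unpressed, the skirt's upper face is 8 to 13 mm and the cap's top 28 to 33 mm above here. Held centrally, 12 to 15 N of grip turns it; over 50 N (both fingers and side load) breaks it.
- dial_turn (a joint): Turn of the dial, rad, growing clockwise from above. Click stops every 0.349 (20 degrees); it takes up to about 0.15 N m to leave one, then it is drawn into the next, to rest within 3 degrees of its mark. Mark 1 is at 0, mark 8 at 2.443. A white line on the cap points at the present mark, at the start one of 1 to 5. End stops lie just beyond marks 1 and 12.
- mark_1 (a point): First of twelve white marks on the panel in an arc round the dial, 33 mm from its axis, 20 degrees apart; the count goes clockwise from above. Marks 5 and 10 are longer. Mark 1 lies 110 degrees to the left of the printer's rear (x) direction.
- mark_8 (a point): The eighth mark, clockwise from mark 1, 30 degrees to the right of the printer's rear direction as seen from the dial.
- dial_push (a joint): How far the dial is pressed in, m: 0 out, 0.003 at its hard stop. A spring resists: 3 N to begin, 5.4 N at 0.0024, where the switch makes and starts the printer, 6 N at the stop, so 7 to 9 N holds it fully in. It springs back when let go. Leaning on the pressed-in dial with over 16 N damages it.
- label_roll: Loose spare roll of white labels standing on end, 88 mm across, 58 mm high, to the right of the printer. Origin: centre of its underside.
- card_box: Loose flat cardboard box of greeting cards, 175 x 125 mm, 41 mm high, to the left of the printer. Origin: centre of its underside.
- pen_pot: Loose blue pot with three pens, 76 mm across, 125 mm high to the pen tops, right of the printer's rear half. Origin: centre of its underside.

How it is judged:
By the outcome, as a careful person would: the job done as asked, in the order asked, and still so for the second after the job is handed in, with the robot touching nothing.
It also fails if it takes over 64 s, if anything falls off the work surface, if the arm or the gripper's body presses on something with over 40 N, if the wrist force passes 120 N, or if a joint passes its speed limit or range.

## Robot

A 6-joint arm with a two-finger parallel gripper is mounted at the origin on the work surface. World frame = base frame: x ahead of the robot, y to its left, z up, the work surface at z = 0. Lengths are in mm, angles in rad, forces in N, time in s.
With the tool pointing down it reaches from about 300 to 750 mm from the base axis. Payload 8.5 kg.
Tool frame: the origin (TCP) lies at the very end of the fingers, on their centre line; the grasp point (between the pads) lies behind it (arm.grip_depth is the z of the grasp point in the tool frame, in mm); z points along the fingers, y is the line along which they close (so a half turn about z gives the same grasp; the last joint's range is limited). The gripper opens to 88 mm and grips with 3 to 60 N. Pads are 18 mm wide; open, the fingers measure 123 mm over their backs; the gripper's body (75 mm by 187 mm) begins 45 mm behind the grasp point.
Start: joints at [1.004, 0.381, 1.297, -0, 1.464, -0.215], TCP at [189.514, 516.299, 238.748] pointing down, gripper open.
Joint ranges: [-3.11, 3.11], [-0.89, 2.33], [0.22, 2.48], [-1.42, 4.56], [0.17, 2.85], [-2.88, 2.88]. Speed limits (rad/s): [2.39, 2.39, 3.14, 3.14, 3.14, 3.14].

## Interface

Orientations are given as a unit quaternion [x, y, z, w].
In Python, from bench import arm, vision, search_frame, mark_of gives the robot as it stands. The module is installed in compiled form; this text tells all that it offers.
- The arm moves only by the tool move_arm, never from a script. Its argument "deltas" is a list that holds one entry, the list of rows, each a list of 7 numbers: the shift along the tool's x, y, z in mm, then the turn, a rotation vector about the tool's x, y, z in rad, then the closure, from 0 (fully open) to 1 (shut). In form: [[[x, y, z, rx, ry, rz, gripper], ...]]. A call has exactly 10 rows; each row shifts and turns the commanded pose from where the row before left it, along the tool's axes as they then stand; what a row does not reach is not made up. A row lasts 1/12 s, in which the tool goes at most 41.7 mm and 7.16 degrees, less where a joint would pass 70% of its speed; a pose out of reach is approached as far as the arm can. A call with a gripper value outside its range is refused whole. The fingers move at their own pace and stop on an object; "squeeze" is the grip in N (left out, the last holds). Time passes only in rows, so rows that do not move let the fingers close, or fill a call up. It gives the time, the measured TCP pose, the force, the opening and the grip force at its end, in the units of the state.
- arm.read_state(): the state, without advancing time (a new reading comes with each control period).
- vision.get_image(name): name is "scene" or "top" or "wrist"; returns a dict with "img" (480x640x3 uint8, red, green, blue), "K" (3x3 intrinsics, pixels), "pose" (4x4, takes a point from camera to world coordinates). Camera axes: x right, y up, looking along -z (the intrinsics and any distortion apply to the point x, -y, -z); pixel columns grow to the right and rows downward; lengths in mm; the calibration is good to about 2 mm. The wrist camera is an equidistant fisheye: a pixel r from the principal point sees the ray r / f radians off the axis. A picture is of the moment at which its call begins. There is no depth.
- arm.finish_job(): hands the job in; it is judged then, once.
Trained networks look in a picture, given as the dict that the camera call returned (one of the last four; its "shot" number tells which), for a name from the list of things; names that differ only in an ending like _2 or _b are one class to them, and where a whole thing is asked for, a point or a joint stands for the part that bears it (a point fixed in the world has none). Each returns a list of dicts, best first, with "p" (0 to 1); they miss things now and then, are a little off and sometimes report something else, mostly with a low value. They report only what shows in the picture. A call takes as long as a camera call.
- search_frame(picture, label): "at" ([row, column] in pixels, amid what is visible of it).
- mark_of(picture, label): "at" ([row, column] in pixels: a listed point, or the origin of a listed thing).
The state is a dict: "time_s": time; "qpos": joint angles; "qvel": joint speeds; "effort": joint torques, N m; "ee_pos": TCP position; "tool_rot": TCP orientation; "force": force on the tool from outside, world axes, zero at the start; "torque": the same for the moment, N m; "opening": finger opening in mm; "gripper_force": force on a finger pad.
Only numpy, scipy, OpenCV 4.12 (cv2) and the standard library are available. Lean on these libraries where they do the work, as an engineer would, in place of code of your own. Each camera call takes 0.05 s, during which the arm holds its last target. There are 200 camera calls.

## Working session

There is one attempt and no reset: what is moved stays moved. The work goes in short steps, Python scripts to look and compute and a tool call to move; the robot and the scene stay as the last step left them, time stands still between calls to the robot, and variables do not carry over. Pictures are saved under pics/ and viewed, at most 10 in all, crops included, and the job is handed in when it is done.

Besides the shell and the picture viewer there is one more tool, called after "Call:" by a JSON object that holds its "method" and its "body". move_arm: Moves the arm, as the interface text tells. Its arguments: {"type":"object","properties":{"deltas":{"type":"array","items":{"type":"array","items":{"type":"array","items":{"type":"number"}}}},"squeeze":{"type":"number"}},"required":["deltas"]}

```bash
mkdir -p pics
cat > h.py <<'E'
import numpy as np, cv2
from bench import arm, vision, search_frame, mark_of
from scipy.spatial.transform import Rotation as R
def ray(p,at,fish=False):
    K=p["K"];x=(at[1]-K[0,2])/K[0,0];y=(at[0]-K[1,2])/K[1,1]
    if fish:
        r=np.hypot(x,y);s=np.sin(r)/r if r>1e-9 else 1;d=np.array([x*s,-y*s,-np.cos(r)])
    else: d=np.array([x,-y,-1.])
    T=p["pose"];d=T[:3,:3]@d
    return T[:3,3],d/np.linalg.norm(d)
def onz(p,at,z,fish=False):
    o,d=ray(p,at,fish);return o+d*(z-o[2])/d[2]
def tri(rs):
    A=sum(np.eye(3)-np.outer(d,d) for o,d in rs);b=sum((np.eye(3)-np.outer(d,d))@o for o,d in rs)
    return np.linalg.solve(A,b)
def save(p,n): cv2.imwrite("pics/"+n,p["img"][:,:,::-1])
E
python3 - <<'E'
from h import *
np.set_printoptions(precision=1,suppress=True)
s=arm.read_state();print(s,arm.grip_depth)
P={n:vision.get_image(n) for n in("scene","top","wrist")}
for l in("dial_axis","mark_1","mark_8","printer","label_roll","card_box","pen_pot"):
    rs=[]
    for n,p in P.items():
        m=mark_of(p,l)
        if m: print(l,n,[(round(q["p"],2),np.round(q["at"])) for q in m[:2]],onz(p,m[0]["at"],115 if l[:4] in("dial","mark") else 0,n=="wrist"))
        if m and m[0]["p"]>.5: rs.append(ray(p,m[0]["at"],n=="wrist"))
    if len(rs)>1: print("  tri",tri(rs))
for n,p in P.items(): save(p,n+"0.png"); print(n,p["pose"][:3,3],p["K"][0,0])
a=np.hstack([cv2.resize(P[n]["img"],(400,300),interpolation=3) for n in("scene","top")])
cv2.imwrite("pics/a.png",a[:,:,::-1])
E
```

```text
{'time_s': 0.0, 'qpos': array([ 1. ,  0.4,  1.3, -0. ,  1.5, -0.2]), 'qvel': array([ 0.,  0.,  0., -0., -0.,  0.]), 'effort': array([ -0. , -43.8, -22.5,   0.1,   0. ,  -0. ]), 'ee_pos': array([189.4, 516.1, 238.1]), 'tool_rot': array([ 0.2,  1. , -0. , -0. ]), 'force': array([-0. ,  0.8,  0.3]), 'torque': array([ 0. ,  0. , -0.1]), 'gripper_force': 0.0, 'opening': 87.99663953502305} -18.700000000000003
dial_axis scene [(0.84, array([207., 314.]))] [536.1  24.7 115. ]
dial_axis top [(0.86, array([284., 360.]))] [539.3  20.2 115. ]
  tri [538.3  22.8 117.1]
mark_1 scene [(0.73, array([202., 330.])), (0.66, array([215., 306.]))] [506.8  49.9 115. ]
mark_1 top [(0.86, array([300., 348.])), (0.57, array([270., 363.]))] [509.5  43.4 115. ]
  tri [508.4  46.7 115.8]
mark_8 scene [(0.73, array([202., 330.])), (0.66, array([215., 306.]))] [506.8  49.9 115. ]
mark_8 top [(0.86, array([300., 348.])), (0.57, array([270., 363.]))] [509.5  43.4 115. ]
  tri [508.4  46.7 115.8]
printer top [(0.96, array([269., 326.]))] [578.1  85.1   0. ]
label_roll scene [(0.88, array([228., 261.]))] [ 557.7 -100.     0. ]
label_roll top [(0.88, array([277., 415.]))] [ 560.4 -100.7    0. ]
  tri [559.9 -99.4   3.2]
card_box scene [(0.64, array([280., 423.]))] [539.7 292.8   0. ]
card_box top [(0.67, array([288., 223.]))] [537.9 303.7   0. ]
  tri [539.4 297.7   3.2]
pen_pot scene [(0.75, array([289., 235.]))] [729.  -78.4   0. ]
pen_pot top [(0.77, array([199., 398.]))] [729.5 -69.9   0. ]
  tri [730.  -73.1   3.7]
scene [1187.5  304.   971.5] 514.3545499365475
top [483.6  67.6 946.2] 447.4492416925115
wrist [125.3 539.8 383.5] 371.64829954431775
```

View pics/a.png

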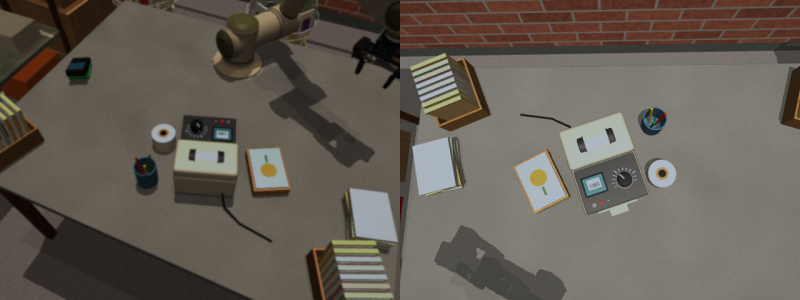

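The pictures show the printer turned about 20–30° to the left, with the dial on the right of its panel (top crop 624,178). The roll and pot are to its right and the box is to its left. I'll go over the dial for a wrist view.

Call:
{"method": "move_arm", "body": {"deltas": [[[-33,-21.4,0,0,0,0,0.5],[-33,-21.4,0,0,0,0,0.5],[-33,-21.4,0,0,0,0,0.5],[-33,-21.4,0,0,0,0,0.5],[-33,-21.4,0,0,0,0,0.5],[-33,-21.4,0,0,0,0,1],[-33,-21.4,0,0,0,0,1],[-33,-21.4,0,0,0,0,1],[-33,-21.4,0,0,0,0,1],[-33,-21.4,0,0,0,0,1]]], "squeeze": 10}}

```text
time_s: 2.03
ee_pos: [426.4, 199.9, 239.0]
tool_rot: [0.175, 0.985, 0.0, 0.0]
force: [1.0, 1.6, 0.4]
opening: 23.5
gripper_force: 0.0
```

Call:
{"method": "move_arm", "body": {"deltas": [[[-33,-21.4,0,0,0,0,1],[-33,-21.4,0,0,0,0,1],[-33,-21.4,0,0,0,0,1],[-33,-21.4,0,0,0,0,1],[-33,-21.4,0,0,0,0,1],[-33,-21.4,0,0,0,0,1],[0,0,0,0,0,0,1],[0,0,0,0,0,0,1],[0,0,0,0,0,0,1],[0,0,0,0,0,0,1]]]}}

```text
time_s: 2.87
ee_pos: [566.6, 13.9, 239.0]
tool_rot: [0.174, 0.985, 0.0, -0.0]
force: [-0.7, 0.4, 0.2]
opening: 0.6
gripper_force: 0.0
```

```bash
cat > look.py <<'E'
from h import *
import sys,pickle
np.set_printoptions(precision=2,suppress=True)
n=sys.argv[1]
s=arm.read_state();print(s["time_s"],s["ee_pos"],s["tool_rot"],s["force"],s["qpos"])
p=vision.get_image("wrist");save(p,n+".png");print(p["pose"][:3,3])
for l in("dial_axis","mark_1","mark_8"):
    for q in mark_of(p,l)[:3]: print(l,round(q["p"],2),np.round(q["at"],1),onz(p,q["at"],115,True))
pickle.dump({k:p[k] for k in("img","K","pose")},open(n+".pkl","wb"))
q=search_frame(p,"dial_axis");r,c=[int(v) for v in q[0]["at"]]
r0,c0=max(r-75,0),max(c-100,0)
print("crop origin row,col",r0,c0,"x4");cv2.imwrite("pics/"+n+"c.png",cv2.resize(p["img"][r0:r0+150,c0:c0+200,::-1],None,fx=4,fy=4,interpolation=2))
E
python3 look.py w1
```

```text
2.8667 [566.62  13.94 238.97] [ 0.17  0.98  0.   -0.  ] [-0.7   0.4   0.22] [-0.18  0.41  1.25  0.    1.48 -1.4 ]
[502.39  37.37 384.2 ]
dial_axis 0.7 [172.3 318.9] [525.87  24.97 115.  ]
mark_1 0.7 [223.9 329.9] [564.81  19.35 115.  ]
mark_1 0.6 [140.2 344.3] [510.15  50.14 115.  ]
mark_1 0.45 [190.9 390.5] [556.5   69.97 115.  ]
mark_8 0.7 [223.9 329.9] [564.81  19.35 115.  ]
mark_8 0.6 [140.2 344.3] [510.15  50.14 115.  ]
mark_8 0.45 [190.9 390.5] [556.5   69.97 115.  ]
crop origin row,col 106 306 x4
```

View pics/w1c.png

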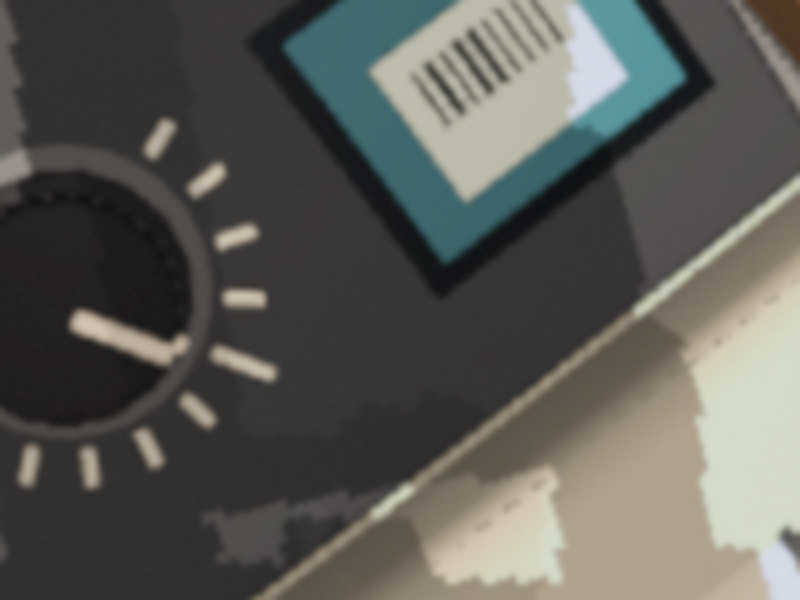

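The crop shows marks 1–9, with mark 1 at crop (160,138), long mark 5 at (243,363) and mark 8 at (90,467). The white line points at mark 5, so it needs 3 clicks, 60°. Next I'll fit the arc.

```bash
cat > fit.py <<'E'
from h import *
import pickle
from scipy.optimize import least_squares
np.set_printoptions(precision=2,suppress=True)
p=pickle.load(open("w1.pkl","rb"))
C=[(160,138),(207,179),(237,237),(245,298),(243,363),(197,410),(148,448),(90,467),(30,465)]
at=[((y+.5)/4-.5+106,(x+.5)/4-.5+306) for x,y in C]
def res(v,r=33):
    out=[]
    for i,a in enumerate(at):
        q=onz(p,a,v[2],True)[:2]; t=v[3]+np.radians(110-20*i); rr=r+(0 if i!=4 else v[4])
        out+=list(q-v[:2]-rr*np.array([np.cos(t),np.sin(t)]))
    return out
s=least_squares(res,[530,23,115,.4,1]);print(s.x,np.degrees(s.x[3]),np.array(s.fun).reshape(-1,2))
s=least_squares(lambda v:res([v[0],v[1],115,v[2],v[3]]),[530,23,.4,1]);print("z115",s.x,s.cost)
# cap outline centre via dark blob
E
python3 fit.py
```

```text
[530.91  25.2  114.96   0.32   2.39] 18.393524573768836 [[ 0.01 -0.01]
 [-0.25  0.04]
 [ 0.19  0.01]
 [ 0.04  0.04]
 [-0.01  0.01]
 [-0.08 -0.11]
 [-0.   -0.16]
 [ 0.04 -0.06]
 [ 0.07  0.24]]
z115 [530.9   25.2    0.32   2.39] 0.1092335848504514
```

Call:
{"method": "move_arm", "body": {"deltas": [[[-10,-5,10,0,0,0,1],[-10,-5,10,0,0,0,1],[-10,-5,0,0,0,0,1],[-10,-5,0,0,0,0,1],[-10,-5,0,0,0,0,1],[0,0,0,0,0,0,1],[0,0,0,0,0,0,1],[0,0,0,0,0,0,1],[0,0,0,0,0,0,1],[0,0,0,0,0,0,1]]]}}

```text
time_s: 3.95
ee_pos: [605.3, -27.4, 219.1]
tool_rot: [0.175, 0.985, -0.0, 0.0]
force: [-0.2, -0.3, -0.5]
opening: 0.9
gripper_force: 0.0
```

```bash
python3 look.py w2
python3 - <<'E'
from h import *
import pickle
p=pickle.load(open("w2.pkl","rb"));i=p["img"]
r,c=[],[]
o=p["pose"]; 
# project expected dial
from scipy.optimize import least_squares
X=np.array([538,23,115.]);f=least_squares(lambda a:(onz(p,a,115,True)-X)[:2],[240,320]).x
r0,c0=int(max(f[0]-75,0)),int(max(f[1]-100,0));print(r0,c0)
cv2.imwrite("pics/w2c.png",cv2.resize(i[r0:r0+150,c0:c0+200,::-1],None,fx=4,fy=4,interpolation=2))
E
```

```text
3.95 [605.32 -27.39 219.05] [ 0.17  0.98 -0.    0.  ] [-0.2  -0.31 -0.53] [-0.24  0.49  1.17  0.    1.48 -1.46]
[541.06  -3.88 364.25]
dial_axis 0.9 [107.1 360.6] [530.95  25.68 115.  ]
mark_1 0.59 [154.9 367.6] [562.83  19.3  115.  ]
mark_1 0.58 [ 64.8 385.9] [508.88  51.84 115.  ]
mark_8 0.59 [154.9 367.6] [562.83  19.3  115.  ]
mark_8 0.58 [ 64.8 385.9] [508.88  51.84 115.  ]
crop origin row,col 69 350 x4
43 260
```

Run:
```python
from h import *
import pickle
from scipy.optimize import least_squares
def prep(p,fish,k,w):
    proj=lambda X:least_squares(lambda a:(onz(p,a,X[2],fish)-X)[:2],[200,340]).x
    f=proj(np.array([531,25.2,115.]));r0,c0=[max(int(v),0) for v in (f[0]-w,f[1]-w)]
    im=cv2.resize(p["img"][r0:r0+2*w,c0:c0+2*w,::-1],(400,400),interpolation=2);k=400/2/w
    for r in (0,33):
      for i in range(12):
        t=.321+np.radians(110-20*i);a=proj(np.array([531+r*np.cos(t),25.2+r*np.sin(t),115.]))
        cv2.circle(im,(int((a[1]-c0+.5)*k),int((a[0]-r0+.5)*k)),3,(0,0,255) if r else (0,255,0),-1)
    return im
p=pickle.load(open("w2.pkl","rb"));t=vision.get_image("top")
s=vision.get_image("scene")
cv2.imwrite("pics/b.png",np.hstack([prep(p,True,4,60),prep(s,False,8,30)]))
```

```text
(no output)
```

View pics/b.png

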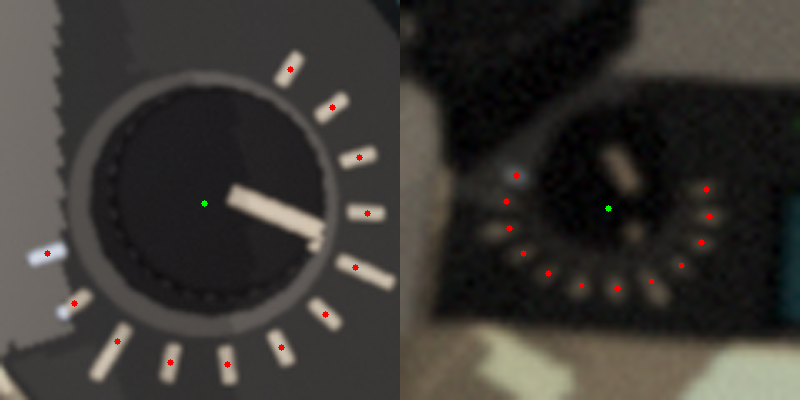

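The overlay agrees in both views: the axis is at (531, 25), the printer yaw is 18.4°, and the line is at mark 5. Next I'll feel for the cap top with closed fingertips.

Call:
{"method": "move_arm", "body": {"deltas": [[[22,6,0,0,0,0,1],[22,6,0,0,0,0,1],[22,6,0,0,0,0,1],[22,6,0,0,0,0,1],[0,0,20,0,0,0,1],[0,0,20,0,0,0,1],[0,0,16,0,0,0,1],[0,0,10,0,0,0,1],[0,0,0,0,0,0,1],[0,0,0,0,0,0,1]]]}}

```text
time_s: 5.13
ee_pos: [531.2, 25.1, 152.8]
tool_rot: [0.175, 0.985, -0.0, -0.0]
force: [-0.4, -0.2, 0.2]
opening: 0.3
gripper_force: 0.0
```

```bash
cat > st.py <<'E'
from h import *
np.set_printoptions(precision=2,suppress=True)
s=arm.read_state()
for k in("time_s","ee_pos","tool_rot","force","torque","opening","gripper_force"):print(k,s[k])
E
python3 st.py
```

```text
time_s 5.1333
ee_pos [531.21  25.06 152.83]
tool_rot [ 0.18  0.98 -0.   -0.  ]
force [-0.37 -0.24  0.24]
torque [-0.03  0.01  0.04]
opening 0.3053591159292132
gripper_force 0.0
```

Call:
{"method": "move_arm", "body": {"deltas": [[[0,0,1,0,0,0,1],[0,0,1,0,0,0,1],[0,0,1,0,0,0,1],[0,0,0.5,0,0,0,1],[0,0,0.2,0,0,0,1],[0,0,0.2,0,0,0,1],[0,0,0.2,0,0,0,1],[0,0,0.2,0,0,0,1],[0,0,0.2,0,0,0,1],[0,0,0,0,0,0,1]]]}}

```text
time_s: 5.97
ee_pos: [531.2, 25.1, 148.2]
tool_rot: [0.175, 0.985, -0.0, -0.0]
force: [-0.4, 0.6, -0.3]
opening: 0.3
gripper_force: 0.0
```

Call:
{"method": "move_arm", "body": {"deltas": [[[0,0,0.1,0,0,0,1],[0,0,0.1,0,0,0,1],[0,0,0.1,0,0,0,1],[0,0,0.1,0,0,0,1],[0,0,0.1,0,0,0,1],[0,0,0.1,0,0,0,1],[0,0,0.1,0,0,0,1],[0,0,0.1,0,0,0,1],[0,0,0,0,0,0,1],[0,0,0,0,0,0,1]]]}}

```text
time_s: 6.8
ee_pos: [531.2, 25.1, 147.4]
tool_rot: [0.175, 0.985, 0.0, -0.0]
force: [-0.6, 0.2, -0.3]
opening: 0.5
gripper_force: 0.0
```

Call:
{"method": "move_arm", "body": {"deltas": [[[0,0,0.1,0,0,0,1],[0,0,0.1,0,0,0,1],[0,0,0.1,0,0,0,1],[0,0,0.1,0,0,0,1],[0,0,0.1,0,0,0,1],[0,0,0.1,0,0,0,1],[0,0,0.1,0,0,0,1],[0,0,0.1,0,0,0,1],[0,0,0,0,0,0,1],[0,0,0,0,0,0,1]]]}}

```text
time_s: 7.63
ee_pos: [531.2, 25.1, 146.6]
tool_rot: [0.175, 0.985, 0.0, -0.0]
force: [0.8, 0.1, -0.2]
opening: 0.5
gripper_force: 0.0
```

Call:
{"method": "move_arm", "body": {"deltas": [[[0,0,0.1,0,0,0,1],[0,0,0.1,0,0,0,1],[0,0,0.1,0,0,0,1],[0,0,0.1,0,0,0,1],[0,0,0.1,0,0,0,1],[0,0,0.1,0,0,0,1],[0,0,0.1,0,0,0,1],[0,0,0.1,0,0,0,1],[0,0,0,0,0,0,1],[0,0,0,0,0,0,1]]]}}

```text
time_s: 8.47
ee_pos: [531.2, 25.1, 145.9]
tool_rot: [0.175, 0.985, 0.0, 0.0]
force: [-0.9, 0.3, 4.1]
opening: 0.4
gripper_force: 1.9
```

Contact at about z 146.5, so the skirt's upper face is near 126.5. I'll back off, open and straddle the grip at z 129.

Call:
{"method": "move_arm", "body": {"deltas": [[[0,0,-4,0,0,0,1],[0,0,-8,0,0,0,0.35],[0,0,0,0,0,0,0.35],[0,0,0,0,0,0,0.35],[0,0,0,0,0,0,0.35],[0,0,0,0,0,0,0.35],[0,0,0,0,0,0,0.35],[0,0,0,0,0,0,0.35],[0,0,0,0,0,0,0.35],[0,0,0,0,0,0,0.35]]]}}

```text
time_s: 9.3
ee_pos: [531.2, 25.1, 157.8]
tool_rot: [0.175, 0.985, -0.0, -0.0]
force: [-0.5, 0.3, -0.1]
opening: 56.9
gripper_force: 0.0
```

Call:
{"method": "move_arm", "body": {"deltas": [[[0,0,5,0,0,0,0.35],[0,0,6,0,0,0,0.35],[0,0,6,0,0,0,0.35],[0,0,5,0,0,0,0.35],[0,0,3,0,0,0,0.35],[0,0,2,0,0,0,0.35],[0,0,1,0,0,0,0.35],[0,0,0.5,0,0,0,0.35],[0,0,0,0,0,0,0.35],[0,0,0,0,0,0,0.35]]]}}

```text
time_s: 10.13
ee_pos: [531.3, 25.1, 129.5]
tool_rot: [0.175, 0.985, -0.0, 0.0]
force: [0.2, -0.6, 0.4]
opening: 57.5
gripper_force: 0.0
```

Now a light pinch, closing gradually.

Call:
{"method": "move_arm", "body": {"deltas": [[[0,0,0.5,0,0,0,0.45],[0,0,0,0,0,0,0.5],[0,0,0,0,0,0,0.53],[0,0,0,0,0,0,0.55],[0,0,0,0,0,0,0.57],[0,0,0,0,0,0,0.6],[0,0,0,0,0,0,0.7],[0,0,0,0,0,0,0.8],[0,0,0,0,0,0,1],[0,0,0,0,0,0,1]]], "squeeze": 14}}

```text
time_s: 10.97
ee_pos: [531.2, 25.1, 128.9]
tool_rot: [0.175, 0.985, -0.0, 0.0]
force: [0.0, -0.9, 0.3]
opening: 37.4
gripper_force: 14.0
```

```bash
python3 st.py
```

```text
time_s 10.9667
ee_pos [531.18  25.08 128.88]
tool_rot [ 0.17  0.98 -0.    0.  ]
force [ 0.02 -0.91  0.28]
torque [-0.04  0.04  0.01]
opening 37.401235996465694
gripper_force 13.999981619417667
```

Call:
{"method": "move_arm", "body": {"deltas": [[[0,0,0,0,0,0.04,1],[0,0,0,0,0,0.06,1],[0,0,0,0,0,0.06,1],[0,0,0,0,0,0.06,1],[0,0,0,0,0,0.06,1],[0,0,0,0,0,0.06,1],[0,0,0,0,0,0.06,1],[0,0,0,0,0,0.06,1],[0,0,0,0,0,0.06,1],[0,0,0,0,0,0.06,1]]]}}

```text
time_s: 11.8
ee_pos: [531.2, 25.1, 128.9]
tool_rot: [0.45, 0.893, -0.0, 0.0]
force: [-0.8, -0.3, -0.4]
opening: 37.4
gripper_force: 14.0
```

```bash
python3 st.py
```

```text
time_s 11.8
ee_pos [531.18  25.08 128.88]
tool_rot [ 0.45  0.89 -0.    0.  ]
force [-0.76 -0.27 -0.38]
torque [-0.08  0.01 -0.01]
opening 37.43568962273555
gripper_force 13.998776741791517
```

Call:
{"method": "move_arm", "body": {"deltas": [[[0,0,0,0,0,0.06,1],[0,0,0,0,0,0.06,1],[0,0,0,0,0,0.06,1],[0,0,0,0,0,0.06,1],[0,0,0,0,0,0.06,1],[0,0,0,0,0,0.06,1],[0,0,0,0,0,0.06,1],[0,0,0,0,0,0.047,1],[0,0,0,0,0,0,1],[0,0,0,0,0,0,1]]]}}

```text
time_s: 12.63
ee_pos: [531.2, 25.1, 128.9]
tool_rot: [0.643, 0.766, -0.0, 0.0]
force: [-0.8, -1.1, 0.5]
opening: 37.7
gripper_force: 14.0
```

```bash
python3 st.py; python3 look.py w3
```

```text
time_s 12.6333
ee_pos [531.17  25.07 128.88]
tool_rot [ 0.64  0.77 -0.    0.  ]
force [-0.8  -1.14  0.48]
torque [-0.13  0.1  -0.08]
opening 37.69230418657621
gripper_force 14.000501744449139
12.6333 [531.17  25.07 128.88] [ 0.64  0.77 -0.    0.  ] [-0.8  -1.14  0.48] [-0.18  0.46  1.52 -0.    1.16 -0.35]
[519.44  92.44 274.1 ]
mark_1 0.71 [224.2 286.1] [509.51  51.54 115.  ]
mark_8 0.71 [224.2 286.1] [509.51  51.54 115.  ]
crop origin row,col 74 297 x4
```

Release and look.

Call:
{"method": "move_arm", "body": {"deltas": [[[0,0,0,0,0,0,0.5],[0,0,0,0,0,0,0.4],[0,0,0,0,0,0,0.35],[0,0,0,0,0,0,0.35],[0,0,-2,0,0,0,0.35],[0,0,-8,0,0,0,0.35],[0,0,-20,0,0,0,0.35],[-20,0,-25,0,0,0,0.35],[-25,0,-15,0,0,0,1],[0,0,0,0,0,0,1]]]}}

```text
time_s: 13.72
ee_pos: [540.8, -22.4, 202.7]
tool_rot: [0.645, 0.765, 0.001, 0.004]
force: [0.9, -1.3, -0.4]
opening: 46.0
gripper_force: 0.0
```

```bash
python3 look.py w4
python3 - <<'E'
from h import *
import pickle
from scipy.optimize import least_squares
p=pickle.load(open("w4.pkl","rb"))
# rectified top-down view: cap-top plane (z=146.5) left, panel plane right; 4 px/mm
def rect(z):
    P=p["pose"];K=p["K"];n=400;g=(np.arange(n)-n/2)/4.
    ur,vr=np.meshgrid(g,-g)       # right, rear of printer
    c,s=np.cos(.321),np.sin(.321)
    X=np.stack([531+vr*c+ur*s,25.2+vr*s-ur*c,np.full_like(ur,z)],-1)-P[:3,3]
    q=X@P[:3,:3];x,y,w=q[...,0],-q[...,1],-q[...,2]
    r=np.hypot(x,y);th=np.arctan2(r,w)
    im=cv2.remap(p["img"],(K[0,2]+K[0,0]*th*x/r).astype(np.float32),(K[1,2]+K[1,1]*th*y/r).astype(np.float32),1)[:,:,::-1].copy()
    for i in range(12):
        t=np.radians(110-20*i);cv2.circle(im,(int(200-132*np.sin(t)),int(200-132*np.cos(t))),2,(0,0,255),-1)
    return im
a=rect(146.5);b=rect(115)
g=a.astype(int).sum(2);yy,xx=np.mgrid[:400,:400];m=(np.hypot(xx-200,yy-200)<72)&(g>330)
pts=np.c_[xx[m],yy[m]].astype(float);print(len(pts))
if len(pts)>10:
    vx,vy,x0,y0=cv2.fitLine(pts.astype(np.float32),cv2.DIST_L2,0,.01,.01).ravel()
    mean=pts.mean(0)-200
    if np.dot([vx,vy],mean)<0: vx,vy=-vx,-vy
    print("line angle right of rear",np.degrees(np.arctan2(vx,-vy)),mean)
cv2.imwrite("pics/w4r.png",np.hstack([a,b]))
E
```

```text
13.7167 [540.78 -22.38 202.68] [0.64 0.76 0.   0.  ] [ 0.95 -1.27 -0.42] [-0.26  0.39  1.39 -0.    1.35 -0.43]
[528.29  45.45 347.64]
dial_axis 0.94 [165.6 321. ] [531.08  26.03 115.  ]
mark_1 0.65 [185.4 369.9] [563.69  19.04 115.  ]
mark_8 0.65 [185.4 369.9] [563.69  19.04 115.  ]
crop origin row,col 40 298 x4
928
line angle right of rear 29.72868 [ 19.80387931 -34.17241379]
```

View pics/w4r.png

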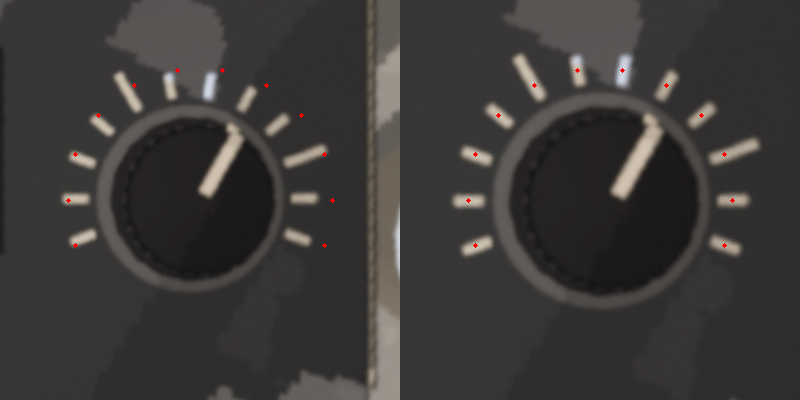

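The rectified view has the white line at 29.7°, resting exactly on mark 8 (fourth mark right of long mark 5). Now back over the dial with closed tips.

Call:
{"method": "move_arm", "body": {"deltas": [[[15,0,0,0,0,0,1],[15,0,0,0,0,0,1],[15,0,0,0,0,0,1],[0,0,10,0,0,0,1],[0,0,15,0,0,0,1],[0,0,13,0,0,0,1],[0,0,7,0,0,0,1],[0,0,3,0,0,0,1],[0,0,0,0,0,0,1],[0,0,0,0,0,0,1]]]}}

```text
time_s: 14.8
ee_pos: [531.3, 25.2, 151.2]
tool_rot: [0.644, 0.765, 0.0, 0.0]
force: [-0.9, -0.7, -0.0]
opening: 0.7
gripper_force: 0.0
```

Call:
{"method": "move_arm", "body": {"deltas": [[[0,0,1,0,0,0,1],[0,0,1,0,0,0,1],[0,0,1,0,0,0,1],[0,0,0.5,0,0,0,1],[0,0,0.5,0,0,0,1],[0,0,0.3,0,0,0,1],[0,0,0.3,0,0,0,1],[0,0,0.3,0,0,0,1],[0,0,0.3,0,0,0,1],[0,0,0,0,0,0,1]]]}}

```text
time_s: 15.63
ee_pos: [531.2, 25.1, 145.8]
tool_rot: [0.644, 0.765, 0.0, 0.0]
force: [-0.9, -0.2, 3.6]
opening: 0.5
gripper_force: 1.9
```

Call:
{"method": "move_arm", "body": {"deltas": [[[0,0,0.2,0,0,0,1],[0,0,0.2,0,0,0,1],[0,0,0.2,0,0,0,1],[0,0,0.2,0,0,0,1],[0,0,0.2,0,0,0,1],[0,0,0.2,0,0,0,1],[0,0,0.2,0,0,0,1],[0,0,0,0,0,0,1],[0,0,0,0,0,0,1],[0,0,0,0,0,0,1]]]}}

```text
time_s: 16.47
ee_pos: [531.2, 25.1, 144.3]
tool_rot: [0.644, 0.765, 0.0, 0.0]
force: [-1.3, 0.3, 5.2]
opening: 0.3
gripper_force: 2.6
```

Call:
{"method": "move_arm", "body": {"deltas": [[[0,0,0.1,0,0,0,1],[0,0,0.1,0,0,0,1],[0,0,0.1,0,0,0,1],[0,0,0.1,0,0,0,1],[0,0,0.1,0,0,0,1],[0,0,0.1,0,0,0,1],[0,0,0,0,0,0,1],[0,0,0,0,0,0,1],[0,0,0,0,0,0,1],[0,0,0,0,0,0,1]]]}}

```text
time_s: 17.3
ee_pos: [531.2, 25.1, 143.8]
tool_rot: [0.644, 0.765, 0.0, 0.0]
force: [-1.7, 0.1, 6.2]
opening: 0.7
gripper_force: 2.9
```

```bash
python3 st.py
```

```text
time_s 17.3
ee_pos [531.24  25.07 143.81]
tool_rot [0.64 0.77 0.   0.  ]
force [-1.66  0.08  6.18]
torque [-0.04  0.38 -0.08]
opening 0.7157628896940902
gripper_force 2.908664359274553
```

Call:
{"method": "move_arm", "body": {"deltas": [[[0,0,0.1,0,0,0,1],[0,0,0.1,0,0,0,1],[0,0,0.05,0,0,0,1],[0,0,0,0,0,0,1],[0,0,0,0,0,0,1],[0,0,0,0,0,0,1],[0,0,0,0,0,0,1],[0,0,0,0,0,0,1],[0,0,0,0,0,0,1],[0,0,0,0,0,0,1]]]}}

```text
time_s: 18.13
ee_pos: [531.3, 25.1, 143.6]
tool_rot: [0.644, 0.765, 0.0, 0.0]
force: [-1.0, -1.3, 6.2]
opening: 0.5
gripper_force: 3.0
```

Call:
{"method": "move_arm", "body": {"deltas": [[[0,0,0.05,0,0,0,1],[0,0,0.05,0,0,0,1],[0,0,0,0,0,0,1],[0,0,0,0,0,0,1],[0,0,0,0,0,0,1],[0,0,0,0,0,0,1],[0,0,0,0,0,0,1],[0,0,0,0,0,0,1],[0,0,0,0,0,0,1],[0,0,0,0,0,0,1]]]}}

```text
time_s: 18.97
ee_pos: [531.3, 25.1, 143.6]
tool_rot: [0.644, 0.765, 0.0, 0.0]
force: [-1.5, 0.2, 6.2]
opening: 0.5
gripper_force: 3.3
```

Call:
{"method": "move_arm", "body": {"deltas": [[[0,0,0,0,0,0,1],[0,0,0,0,0,0,1],[0,0,0,0,0,0,1],[0,0,0,0,0,0,1],[0,0,0,0,0,0,1],[0,0,0,0,0,0,1],[0,0,0,0,0,0,1],[0,0,0,0,0,0,1],[0,0,0,0,0,0,1],[0,0,0,0,0,0,1]]]}}

```text
time_s: 19.8
ee_pos: [531.2, 25.1, 143.6]
tool_rot: [0.644, 0.765, 0.0, 0.0]
force: [-1.7, -0.1, 6.5]
opening: 0.5
gripper_force: 3.4
```

It is against the stop at about 6.6 N and has been held over 1.5 s. Now straight up, then look.

Call:
{"method": "move_arm", "body": {"deltas": [[[0,0,-1,0,0,0,1],[0,0,-1,0,0,0,1],[0,0,-2,0,0,0,1],[0,0,-6,0,0,0,1],[0,0,-12,0,0,0,1],[0,0,-16,0,0,0,1],[-20,0,-16,0,0,0,1],[-25,0,-6,0,0,0,1],[0,0,0,0,0,0,1],[0,0,0,0,0,0,1]]]}}

```text
time_s: 20.63
ee_pos: [538.9, -19.9, 203.3]
tool_rot: [0.644, 0.765, 0.0, -0.0]
force: [0.2, 0.2, 0.3]
opening: 0.8
gripper_force: 0.0
```

```bash
python3 look.py w5
python3 - <<'E'
from h import *
import pickle
A=pickle.load(open("w4.pkl","rb"))
p=pickle.load(open("w5.pkl","rb"))
P=p["pose"];K=p["K"];n=400;g=(np.arange(n)-200)/4.;ur,vr=np.meshgrid(g,-g);c,s=np.cos(.321),np.sin(.321)
out=[]
for z in(146.5,115):
    X=np.stack([531+vr*c+ur*s,25.2+vr*s-ur*c,np.full_like(ur,z)],-1)-P[:3,3]
    q=X@P[:3,:3];x,y,w=q[...,0],-q[...,1],-q[...,2];r=np.hypot(x,y);th=np.arctan2(r,w)
    out.append(cv2.remap(p["img"],(K[0,2]+K[0,0]*th*x/r).astype(np.float32),(K[1,2]+K[1,1]*th*y/r).astype(np.float32),1))
a=out[0];yy,xx=np.mgrid[:400,:400];m=(np.hypot(xx-200,yy-200)<72)&(a.astype(int).sum(2)>330)
pts=np.c_[xx[m],yy[m]].astype(np.float32);vx,vy=cv2.fitLine(pts,2,0,.01,.01).ravel()[:2]
print("angle",np.degrees(np.arctan2(vx,-vy)),pts.mean(0)-200,len(pts))
P={n:vision.get_image(n) for n in("scene","top")}
for l in("label_roll","card_box","pen_pot"):
    for n,q in P.items(): m=mark_of(q,l); print(l,n,m and onz(q,m[0]["at"],0))
cv2.imwrite("pics/c.png",np.hstack([a,cv2.resize(P["top"]["img"],(400,400))])[:,:,::-1])
E
```

```text
20.6333 [538.94 -19.93 203.33] [ 0.64  0.76  0.   -0.  ] [0.17 0.19 0.27] [-0.26  0.39  1.39  0.    1.36 -0.43]
[527.41  47.5  348.56]
dial_axis 0.71 [168.9 324.5] [531.14  27.01 115.  ]
mark_1 0.93 [122.5 298.5] [510.26  53.17 115.  ]
mark_1 0.81 [190.7 373.4] [564.19  18.78 115.  ]
mark_8 0.93 [122.5 298.5] [510.26  53.17 115.  ]
mark_8 0.81 [190.7 373.4] [564.19  18.78 115.  ]
crop origin row,col 41 302 x4
angle 29.980646 [ 19.968277 -34.125824] 914
label_roll scene [ 554.29637599 -101.2059853     0.        ]
label_roll top []
card_box scene []
card_box top [539.35885826 294.10335198   0.        ]
pen_pot scene [728.16312693 -76.38489436   0.        ]
pen_pot top [731.51367235 -72.58627704   0.        ]
```

View pics/c.png

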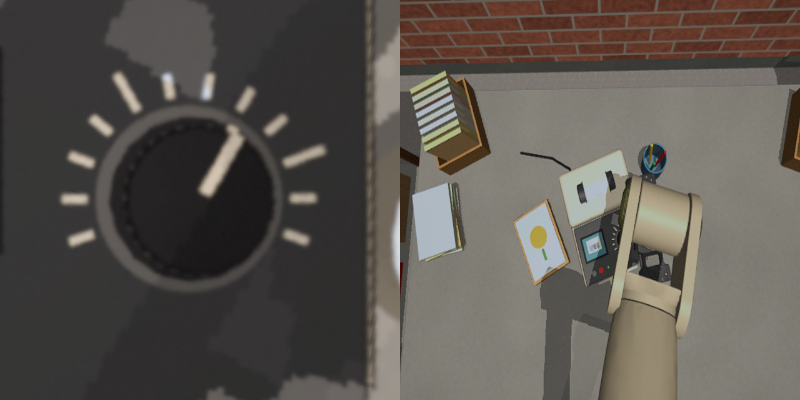

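The line is still on mark 8 (30.0°), the cap is back out, and nothing else has moved. I'll hand it in.

```bash
python3 -c "
from bench import arm
print(arm.finish_job())"
```

```text
the job is handed in; nothing more can be done
None
```

The job is handed in: I turned the dial from mark 5 to mark 8, then pressed it in to its stop at about 6.6 N for over 1.5 s. It sprang back out still at 8, and nothing else on the counter moved.

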